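# Isolate the stirrer and hold its guard gate ajar

## Robot

A 6-joint arm with a two-finger parallel gripper is mounted at the origin on a cart in front of the work surface, level with it; the furniture and walls round the work are solid. World frame = base frame: x ahead of the robot, y to its left, z up, the work surface at z = 0. Lengths are in m, angles in rad, forces in N, time in s.
With the tool pointing down it reaches from about 0.35 to 0.775 m from the base axis. Payload 5.5 kg.
Tool frame: the origin (TCP) lies on the mounting face of the last link; the fingertips stand 173 mm ahead of it and the grasp point (between the pads) lies 155 mm ahead of it; z points along the fingers, y is the direction in which the jaws open and shut (so a half turn about z gives the same grasp; the last joint's range is limited). The gripper opens to 85 mm and grips with 20 to 120 N. Pads are 22 mm wide; open, the fingers measure 114 mm over their backs; the gripper's body (76 mm by 85 mm) begins 54 mm behind the grasp point. The pads swing forward as they close: fully open they stand 13 mm farther back than shut.
Start: joints at [-1.45, 0.313, 0.046, 1.304, 0, 1.431], TCP at [0.148, -0.556, 0.405] pointing down, gripper open.
Joint ranges: [-2.76, 2.76], [-0.86, 1.69], [-1.03, 1.26], [-2.2, 2.34], [-1.47, 1.5], [-3.14, 3.14]. Speed limits (rad/s): [2.57, 2.57, 3.14, 3.14, 3.14, 3.14].

## Interface

Orientations are given as a unit quaternion [w, x, y, z].
In Python, from workcell import * gives the robot as it stands. The module is installed in compiled form; this text tells all that it offers.
- The arm moves only by the shell command python3 -m crank 'ROWS' [FORCE]. ROWS is JSON, a list of rows, each a list of 7 numbers: the shift along the tool's x, y, z in mm, then the turn, a rotation vector about the tool's x, y, z in degrees, then the opening, from 0 (shut) to 1 (fully open). A call has exactly 8 rows; each row shifts and turns the commanded pose from where the row before left it, along the tool's axes as they then stand; what a row does not reach is not made up. A row lasts 1/8 s, in which the tool goes at most 62.5 mm and 10.7 degrees, less where a joint would pass 70% of its speed; a pose out of reach is approached as far as the arm can. A call with a gripper value outside its range is refused whole. The fingers move at their own pace and stop on an object; FORCE is the grip in N (left out, the last holds). Time passes only in rows, so rows that do not move let the fingers close, or fill a call up. It gives the time, the measured TCP pose, the force and the opening at its end, in the units of the state.
- get_state(): the state, without advancing time (a new reading comes with each control period).
- read_camera(name): name is "scene" or "top" or "wrist"; returns the picture (480x640x3 uint8, blue, green, red); there is no depth.
- calibration(name): a dict with "fx", "fy", "cx", "cy" (pixels), "extrinsics" (4x4, takes a point from world to camera coordinates). Camera axes: x right, y down, z forward; pixel columns grow to the right and rows downward; lengths in m; the calibration is good to about 2 mm. The wrist camera is an equidistant fisheye: a pixel r from the principal point sees the ray r / f radians off the axis. A picture is of the moment at which its call begins: read the wrist's pose just before it. calibration takes no time and is no camera call; for the wrist camera it gives the pose at the moment of the call.
- hand_in(): hands the job in, once; it reports no verdict.
The state is a dict: "clock": time; "joint_pos": joint angles; "qvel": joint speeds; "tau": joint torques, N m; "tcp_pos": TCP position; "orientation": TCP orientation; "wrist_force": force on the tool from outside, world axes, zero at the start; "ft_torque": the same for the moment, N m; "finger_gap": finger opening in m.
Only numpy, scipy, OpenCV 4.12 (cv2) and the standard library are available. Lean on these libraries where they do the work, as an engineer would, in place of code of your own. Each camera call takes 0.05 s, during which the arm holds its last target.

## Task

Switch the stirrer's isolator off by swinging its handle fully over toward the robot's side, and only then unbolt the guard's gate: the bolt has sagged, so lift it over the bent lip of its keeper while pulling it back, all the way out of the keeper. Swing the gate ajar, about 25 degrees, and finish holding it there in the gripper (it springs shut if let go) so that a colleague can reach in; do not shove the other things on the bench about.

Things in the scene. Friction and masses are not known exactly. Their poses are not given: they have to be found in the camera images.
- isolator_lever (a joint): Toggle of the isolator, a grey box 85 x 70 x 50 mm (its long side along its x axis) fixed on the bench to the right or to the left of the guard. About 1.0 rad = on (handle leans away from the robot), 0 = off (handle leans toward the robot); the box may be turned by up to 0.3 rad. It falls over past the middle (0.5) and stays at either end; it takes about 1.5 N at the handle.
- lever_handle (a point): Middle of the toggle's black cross-bar handle (14 mm thick, 50 mm long along y of the isolator, on a 12 mm thick arm). The pivot lies 70 mm below it along the arm, at 48 mm above the bench; on, the handle leans 0.5 rad to the isolator's +x (away from the robot), off, 0.5 rad to its -x. The z axis of this point tilts with the arm; its y axis is the pivot line.
- guard: Fixed open-topped guard of clear sheet on aluminium posts round a stirrer, 170 mm deep, 285 mm wide, 164 mm high at the posts. Origin on the bench under the middle of the closed gate's front face; its -x faces the robot, its y runs to the left along the closed gate. Turned by up to 0.25 rad.
- gate (a joint): Angle of the gate, 0 = shut, positive = its right-hand end swings out toward the robot (limit 1.2 rad). A spring shuts it; holding it at 0.45 rad takes about 0.53 N m. The bolt in the keeper keeps it shut.
- gate_hinge (a point): Point on the gate's vertical hinge line, 100 mm above the bench, 130 mm to the left (+y) of the guard's origin. Its y axis runs along the gate and turns with it. The gate is clear sheet in an aluminium frame 16 mm thick, 224 mm wide, top edge at 156 mm above the bench, with the barrel bolt on its front near the top.
- bolt_pin (a point): Grip point on the axis of the bolt's upright black pull pin: round, 16 mm diameter, 24 mm head (underside 17 mm, top 30 mm above the point). The bolt, a 10 mm rod along the gate, lies 48 mm below the point, 20 mm in front of the gate's face, 150 mm above the bench when sagged. Bolt home: the pin is 165 mm from the hinge line along the gate.
- bolt_lift (a joint): How far the bolt is lifted in its tall worn straps, m: 0 = sagged (it drops back by its own weight, 0.2 kg), limit 0.018. Above 0.0095 the tooth under the bolt's nose clears the keeper's lip.
- bolt (a joint): How far the bolt is pulled back, m: 0 = home, limit 0.045; it pulls along the gate toward the hinge (+y of gate_hinge). Unlifted, its tooth stops at the lip at about 0.005. It is past the lip at 0.023; beyond 0.032 the nose is out of the keeper. Its straps stand 49 mm right and 95 mm left of the pin at home, tops 180 mm above the bench.
- keeper (a point): Top of the bent lip of the keeper on the right-hand post of the guard: a steel channel 28 mm wide, open at the top. The lip is 5 mm thick along the gate and stands 11 mm above the channel's floor. The bolt's tooth (10 mm wide, 12 mm long, reaching 14 mm below the bolt's axis) hangs beyond it.
- vial_a_mid (a point): Middle of a small capped glass vial, 12 mm diameter, 34 mm high (bystander).
- vial_b_mid (a point): Middle of another such vial (bystander).
- amber_mid (a point): Middle of an amber bottle, 57 mm diameter, 111 mm high (bystander).
- tape_mid (a point): Middle of a roll of tape lying flat, 98 mm diameter, 25 mm high; lies on the other side of the guard from the isolator (bystander).
There are look-alikes about, which are no part of the job. What is shaped like the part that bears isolator_lever but red or turquoise is not meant.

How it is judged:
On the way, in this order (a step that is already met when the one before it is completed fails the run):
1. the isolator is off while the gate is still shut and bolted (value of joint isolator_lever below 0.12 rad and value of joint gate below 0.06 rad and value of joint bolt below 0.012 m), for 0.2 s.
2. the bolt is lifted over the lip and pulled out of the keeper (value of joint bolt above 0.032 m and value of joint isolator_lever below 0.12 rad), for 0.2 s.
At the end, for the whole second after the job is handed in: The isolator is off (lever under 0.12 rad), the gate stands still between 0.30 and 0.60 rad (about 17 to 34 degrees) and the gripper's fingers hold it, by its bolt or frame, with more than 1 N (value of joint gate between 0.3 and 0.6 rad and velocity of joint gate between -0.1 and 0.1 rad/s and value of joint isolator_lever below 0.12 rad and contact force between the fingers and gate above 1 N); the arm keeps its last pose, push and grip.
It fails at once if the bolt is drawn or the gate opened while the isolator is on (value of joint isolator_lever above 0.5 rad and (value of joint bolt above 0.02 m or value of joint gate above 0.1 rad)).
It fails at once if a bystander is shoved or knocked over (its middle moves more than 30 mm) (distance of any of vial_a_mid, vial_b_mid, amber_mid, tape_mid from where it was at the start of the episode above 0.03 m).
It also fails if it takes over 54 s, if anything falls off the work surface, if the arm or the gripper's body presses on something with over 40 N, if the wrist force passes 120 N, or if a joint passes its speed limit or range.

## Working session

There is one attempt and no reset: what is moved stays moved. The work goes in short steps, Python scripts to look and compute and a shell command to move; the robot and the scene stay as the last step left them, time stands still between calls to the robot, and variables do not carry over. Pictures are saved under pics/ and viewed, and the job is handed in when it is done.

```bash
mkdir -p pics; python3 - <<'E'
from workcell import *
import cv2,numpy as np
for n in ["scene","top","wrist"]:
    c=calibration(n); im=read_camera(n); cv2.imwrite(f"pics/{n}0.png",im)
    print(n,c["fx"],c["fy"],c["cx"],c["cy"]); print(np.round(np.array(c["extrinsics"]),4).tolist())
s=get_state(); print({k:np.round(v,3).tolist() for k,v in s.items()})
E
```

```text
scene 497.89831238418157 497.89831238418157 319.8631365549698 235.787206381371
[[-0.918, -0.3965, -0.0082, 0.4301], [-0.1579, 0.3846, -0.9095, 0.2506], [0.3637, -0.8336, -0.4157, 1.3066], [0.0, 0.0, 0.0, 1.0]]
top 554.981786819909 554.981786819909 316.18832783642125 245.54103412210947
[[-0.016, -0.9999, -0.0021, -0.1607], [-0.9813, 0.0161, -0.192, 0.5578], [0.192, -0.001, -0.9814, 1.6584], [0.0, 0.0, 0.0, 1.0]]
wrist 371.64829954431775 371.64829954431775 317.98898591228584 237.6811172020857
[[0.2575, -0.9663, -0.0034, -0.5746], [-0.9309, -0.2491, 0.2671, -0.0357], [-0.2589, -0.0656, -0.9637, 0.3796], [0.0, 0.0, 0.0, 1.0]]
{'clock': 0.15, 'joint_pos': [-1.45, 0.314, 0.045, 1.304, 0.0, 1.431], 'qvel': [-0.0, -0.002, 0.004, 0.002, -0.002, 0.001], 'tau': [0.002, -48.107, 29.882, 0.014, -0.0, -0.0], 'tcp_pos': [0.148, -0.555, 0.404], 'orientation': [-0.001, 0.992, 0.13, 0.0], 'wrist_force': [0.085, -0.007, -0.482], 'ft_torque': [-0.028, -0.074, 0.006], 'finger_gap': 0.085}
```

View pics/scene0.png

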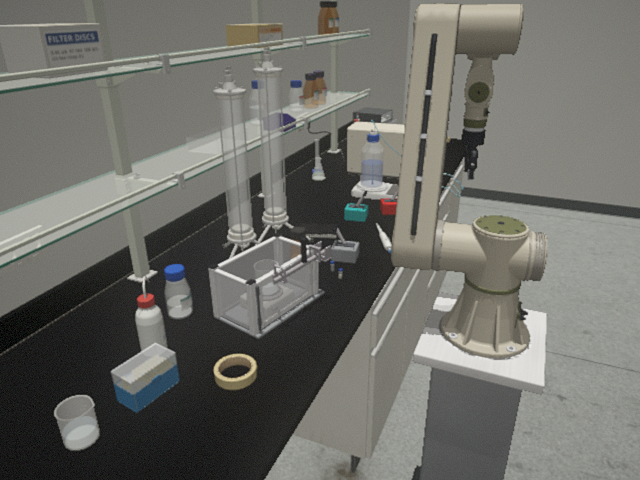

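View pics/top0.png

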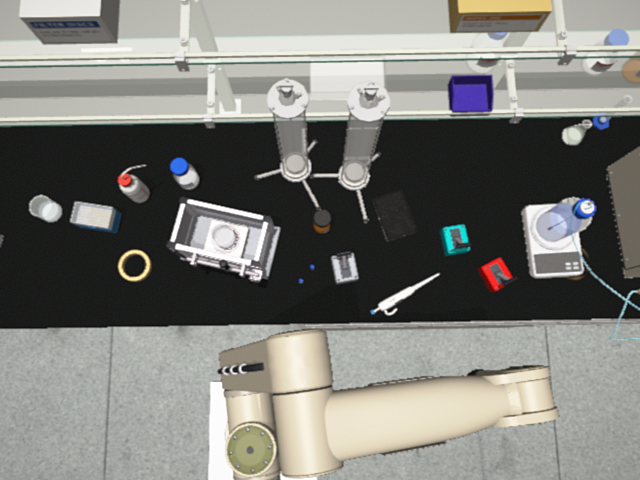

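View pics/wrist0.png

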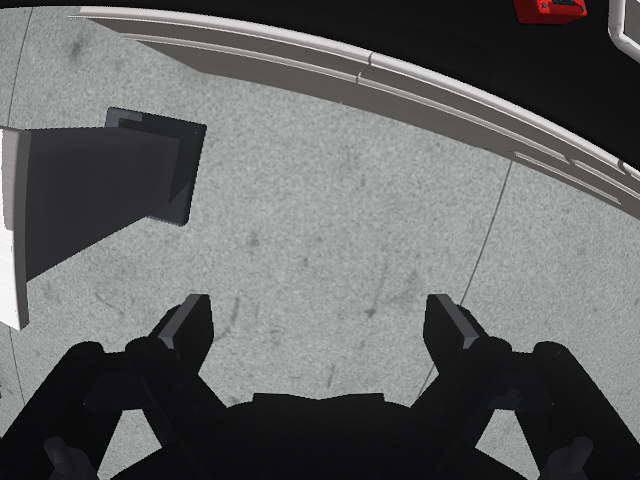

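The scene and top views show the guard at about (225,240) in the top view. The grey isolator is at (344,268). Look-alikes are turquoise at (456,239) and red at (497,274). The vials' blue caps are at (301,280) and (312,267), the amber bottle at (321,220) and the tape at (134,265). Next I take close crops.

```bash
python3 - <<'E'
import cv2,numpy as np
t=cv2.imread("pics/top0.png"); s=cv2.imread("pics/scene0.png")
cv2.imwrite("pics/c1.png",cv2.resize(t[190:300,160:370],None,fx=3.8,fy=3.8,interpolation=cv2.INTER_CUBIC))
cv2.imwrite("pics/c2.png",cv2.resize(s[215:335,205:375],None,fx=4.7,fy=4.7,interpolation=cv2.INTER_CUBIC))
E
```

```text
(no output)
```

View pics/c1.png

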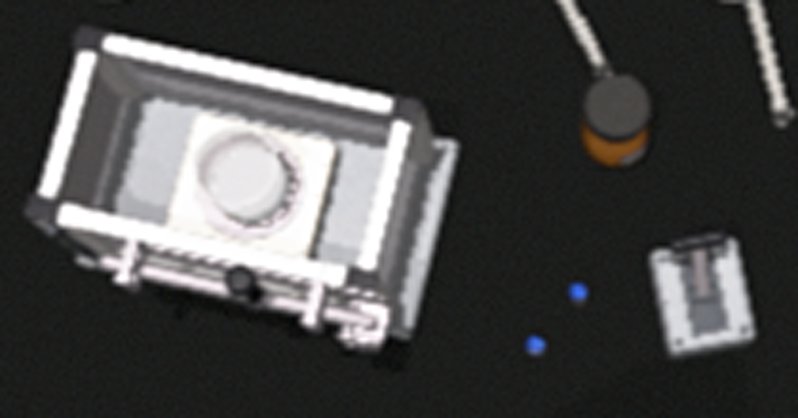

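View pics/c2.png

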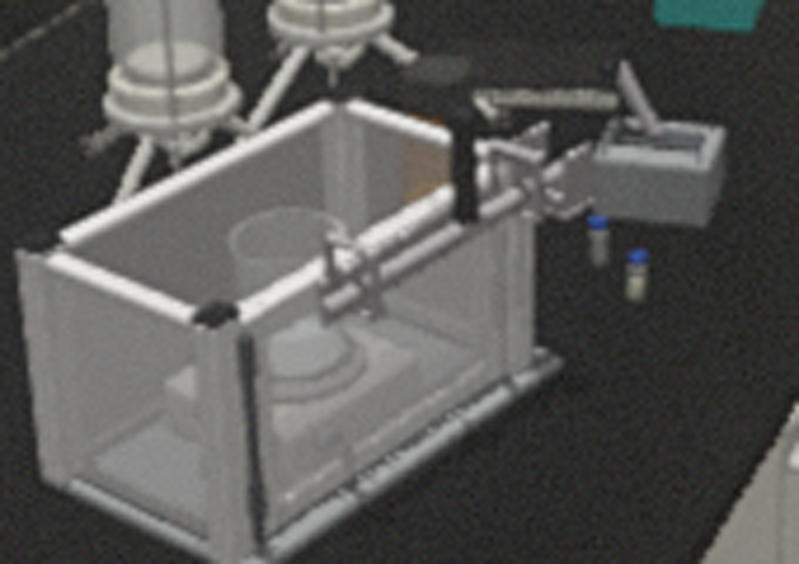

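The crops show the isolator box's top corners at crop px (652,250), (735,238), (755,338), (670,355). Its black handle is at the far end (702,243). The bolt pin head is at (243,278) and the keeper at (365,325). I choose the grey isolator and cast rays.

```bash
cat > h.py <<'E'
from workcell import *
import cv2,numpy as np
from scipy.spatial.transform import Rotation as R
def ray(n,u,v,c=None):
    c=c or calibration(n);E=np.array(c["extrinsics"])
    x,y=(u-c["cx"])/c["fx"],(v-c["cy"])/c["fy"]
    if n=="wrist":
        r=np.hypot(x,y); d=np.array([x/r*np.sin(r),y/r*np.sin(r),np.cos(r)]) if r>0 else np.array([0,0,1.])
    else: d=np.array([x,y,1.])
    return -E[:3,:3].T@E[:3,3], E[:3,:3].T@d
def plane(n,u,v,z,c=None):
    o,d=ray(n,u,v,c); return o+d*(z-o[2])/d[2]
def proj(n,p,c=None):
    c=c or calibration(n);E=np.array(c["extrinsics"]); q=E[:3,:3]@np.array(p)+E[:3,3]
    if n=="wrist":
        th=np.arctan2(np.hypot(q[0],q[1]),q[2]);k=th/np.hypot(q[0],q[1]);return np.array([c["cx"]+c["fx"]*k*q[0],c["cy"]+c["fy"]*k*q[1]])
    return np.array([c["cx"]+c["fx"]*q[0]/q[2],c["cy"]+c["fy"]*q[1]/q[2]])
def two(n1,p1,n2,p2,c1=None,c2=None):
    o1,d1=ray(n1,*p1,c1);o2,d2=ray(n2,*p2,c2)
    d1/=np.linalg.norm(d1);d2/=np.linalg.norm(d2)
    t=np.linalg.lstsq(np.c_[d1,-d2],o2-o1,rcond=None)[0]
    a,b=o1+d1*t[0],o2+d2*t[1]; return (a+b)/2,np.linalg.norm(a-b)
def tcpR():
    s=get_state();q=s["orientation"];return np.array(s["tcp_pos"]),R.from_quat([q[1],q[2],q[3],q[0]])
E
python3 - <<'E'
from h import *
np.set_printoptions(precision=4,suppress=True)
T=lambda x,y:(160+x/3.8,190+y/3.8)
S=lambda x,y:(205+x/4.7,215+y/4.7)
P=[plane("top",*T(*p),.05) for p in[(652,250),(735,238),(755,338),(670,355)]]
print("box",np.array(P),np.mean(P,0)); print([np.linalg.norm(P[i]-P[i-1]) for i in range(4)])
print("handle",plane("top",*T(702,243),.115))
print("pinhead top",plane("top",*T(243,275),.228), two("top",T(243,275),"scene",S(465,105)))
Q=[plane("top",*T(*p),.164) for p in[(88,38),(410,105),(40,205),(362,278)]];print("posts",np.array(Q))
print("keeper",plane("top",*T(365,325),.155),"boltleft",plane("top",*T(85,260),.15),"strapR",plane("top",*T(315,290),.18),"strapL",plane("top",*T(130,245),.18))
for n,p in dict(va=(578,292),vb=(536,345)).items(): print(n,plane("top",*T(*p),.034))
print("amber",plane("top",*T(615,105),.111)); print("tape",plane("top",134,265,.0125))
E
```

```text
box [[ 0.5229 -0.2166  0.05  ]
 [ 0.5317 -0.2842  0.05  ]
 [ 0.4497 -0.2979  0.05  ]
 [ 0.4371 -0.2292  0.05  ]] [ 0.4854 -0.257   0.05  ]
[np.float64(0.08674459044187867), np.float64(0.06813151295914005), np.float64(0.08311275075536344), np.float64(0.0698083209900111)]
handle [ 0.5164 -0.2538  0.115 ]
pinhead top [0.4781 0.0849 0.228 ] (array([0.4773, 0.0849, 0.2244]), np.float64(0.002968897983621339))
posts [[ 0.676   0.2182  0.164 ]
 [ 0.6187 -0.0303  0.164 ]
 [ 0.5452  0.2507  0.164 ]
 [ 0.485   0.0058  0.164 ]]
keeper [0.4505 0.0044 0.155 ] boltleft [0.5047 0.2186 0.15  ] strapR [0.4739 0.039  0.18  ] strapL [0.5102 0.1779 0.18  ]
va [ 0.492 -0.156  0.034]
vb [ 0.449  -0.1213  0.034 ]
amber [ 0.6293 -0.188   0.111 ]
tape [0.5103 0.4036 0.0125]
```

```bash
python3 -m crank '[[52,-22,0,0,0,0,0],[52,-22,0,0,0,0,0],[52,-22,0,0,0,0,0],[52,-22,0,0,0,0,0],[52,-22,0,0,0,0,0],[52,-22,0,0,0,0,0],[52,-22,0,0,0,0,0],[52,-22,0,0,0,6,0]]' 40
cat > d.py <<'E'
# print tool-frame shift (mm) and turn to reach world point with fingertip/grasp; usage d.py x y z yaw off
import sys
from h import *
x,y,z,yaw,off=map(float,sys.argv[1:])
p,r=tcpR(); M=r.as_matrix()
tgt=np.array([x,y,z+off])
Mt=np.array([[np.cos(yaw),np.sin(yaw),0],[np.sin(yaw),-np.cos(yaw),0],[0,0,-1]])
print("shift mm",np.round(1000*M.T@(tgt-p),1),"turn deg",np.round(np.degrees(R.from_matrix(M.T@Mt).as_rotvec()),1))
print("tcp",p.round(4),"toolx yaw",np.arctan2(M[1,0],M[0,0]).round(3))
E
python3 d.py 0.546 -0.2475 0.1 0.155 0.173
python3 - <<'E'
from h import *
cv2.imwrite("pics/w1.png",read_camera("wrist"))
E
```

```text
clock: 1.15
tcp_pos: [0.506, -0.2769, 0.4045]
orientation: [0.0, 0.997, 0.077, -0.0]
wrist_force: [0.3, 0.1, 0.7]
finger_gap: -0.0002
shift mm [ 44.  -22.9 131.5] turn deg [ 0.   0.  -0.1]
tcp [ 0.506  -0.2769  0.4045] toolx yaw 0.153
```

View pics/w1.png

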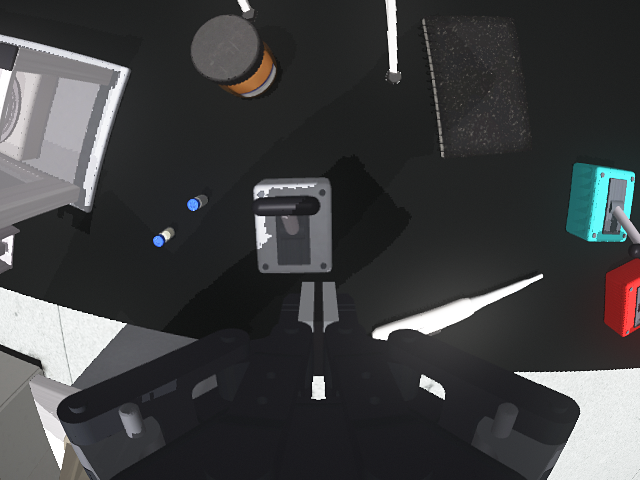

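The wrist view shows the grey box with its black bar handle at (287,206), leaning away ("on"). I check it against the plane at its height.

```bash
python3 - <<'E'
from h import *
np.set_printoptions(precision=4,suppress=True)
print(plane("wrist",287,206,.113)); print(two("wrist",(287,206),"top",(160+702/3.8,190+243/3.8)))
print(np.array([plane("wrist",u,v,.05) for u,v in[(254,182),(329,180),(331,272),(260,272)]]))
E
```

```text
[ 0.5254 -0.2483  0.113 ]
(array([ 0.521 , -0.2511,  0.0959]), np.float64(0.00788688704839425))
[[ 0.5302 -0.2125  0.05  ]
 [ 0.5417 -0.2777  0.05  ]
 [ 0.4577 -0.2932  0.05  ]
 [ 0.4472 -0.2276  0.05  ]]
```

```bash
python3 -m crank '[[27,-11,0,0,0,0,0],[27,-11,0,0,0,0,0],[0,0,20,0,0,0,0],[0,0,30,0,0,0,0],[0,0,30,0,0,0,0],[0,0,30,0,0,0,0],[0,0,20,0,0,0,0],[0,0,0,0,0,0,0]]'
python3 - <<'E'
from h import *
cv2.imwrite("pics/w2.png",read_camera("wrist"))
E
```

```text
clock: 2.2
tcp_pos: [0.5538, -0.2478, 0.2726]
orientation: [-0.001, 0.997, 0.078, -0.002]
wrist_force: [-0.4, -0.0, 1.3]
finger_gap: -0.0002
```

View pics/w2.png

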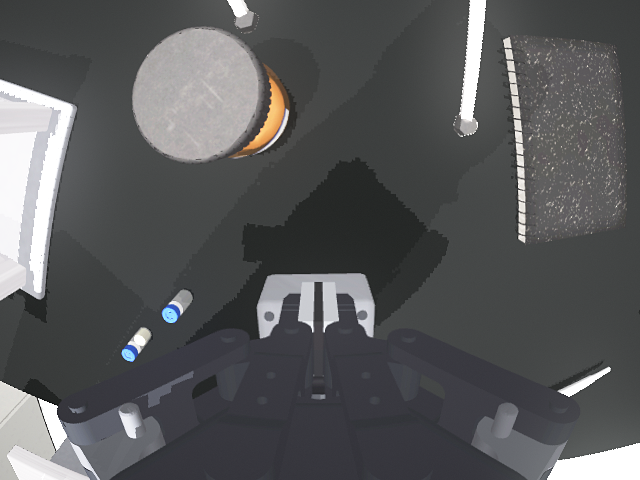

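The fingers stand beyond the handle, so I pull toward the robot.

```bash
python3 -m crank '[[-10,0,0,0,0,0,0],[-10,0,0,0,0,0,0],[-10,0,0,0,0,0,0],[-10,0,0,0,0,0,0],[-10,0,0,0,0,0,0],[-10,0,0,0,0,0,0],[-10,0,0,0,0,0,0],[-7,0,0,0,0,0,0]]'
python3 - <<'E'
from h import *
cv2.imwrite("pics/w3.png",read_camera("wrist"))
t=read_camera("top");cv2.imwrite("pics/t3.png",cv2.resize(t[190:300,160:370],None,fx=3.8,fy=3.8))
s=read_camera("scene");cv2.imwrite("pics/s3.png",cv2.resize(s[190:290,280:400],None,fx=5,fy=5))
E
```

```text
clock: 3.25
tcp_pos: [0.4778, -0.2601, 0.2745]
orientation: [-0.0, 0.997, 0.078, -0.0]
wrist_force: [-0.0, 0.8, -0.4]
finger_gap: -0.0
```

View pics/w3.png

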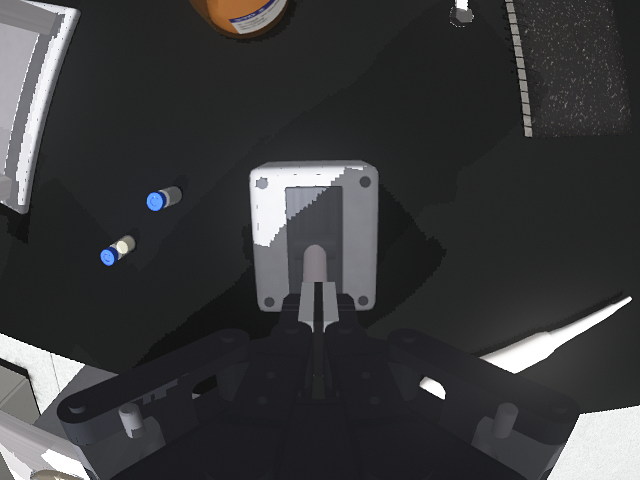

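View pics/s3.png

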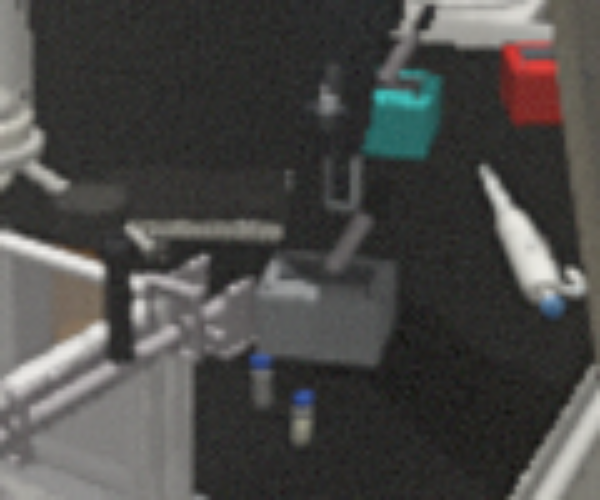

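The lever now leans toward the robot. I push on gently to make sure it is on its stop.

```bash
python3 -m crank '[[-3,0,0,0,0,0,0],[-3,0,0,0,0,0,0],[-3,0,0,0,0,0,0],[0,0,0,0,0,0,0],[0,0,0,0,0,0,0],[0,0,0,0,0,0,0],[0,0,0,0,0,0,0],[0,0,0,0,0,0,0]]'
```

```text
clock: 4.4
tcp_pos: [0.4721, -0.2617, 0.2759]
orientation: [0.001, 0.997, 0.079, 0.004]
wrist_force: [10.0, 1.4, -0.1]
finger_gap: 0.0
```

The wrist force is 10 N against the stop, so the lever is off. I back off, rise and look.

```bash
python3 -m crank '[[14,0,0,0,0,0,0],[0,0,-40,0,0,0,0],[0,0,-50,0,0,0,0],[0,0,-50,0,0,0,0],[0,0,-40,0,0,0,0],[0,-30,0,0,0,-10,0.6],[0,-30,0,0,0,-10,0.6],[0,0,0,0,0,0,0.6]]'
python3 - <<'E'
from h import *
cv2.imwrite("pics/w4.png",read_camera("wrist"))
t=read_camera("top");cv2.imwrite("pics/t4.png",cv2.resize(t[190:300,160:370],None,fx=3.8,fy=3.8))
E
python3 d.py 0.477 0.085 0.25 1.335 0.173
```

```text
clock: 5.4
tcp_pos: [0.4688, -0.1997, 0.4549]
orientation: [-0.0, 0.968, 0.251, -0.001]
wrist_force: [-0.3, -0.1, 0.1]
finger_gap: 0.0509
shift mm [ 144.9 -247.    31.5] turn deg [  0.    0.  -47.6]
tcp [ 0.4695 -0.2012  0.4546] toolx yaw 0.504
```

View pics/w4.png

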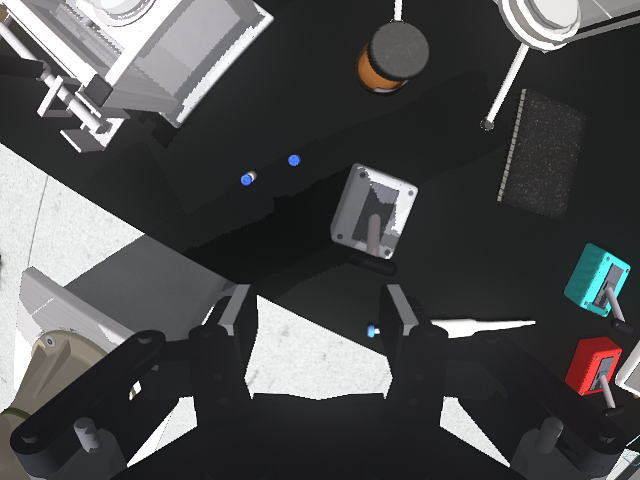

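The handle is now at the near end (373,264), so the isolator is off. I go on toward the bolt pin, turning as I go.

```bash
python3 -m crank '[[19,-35,0,0,0,-9.5,0.6],[25,-31,0,0,0,-9.5,0.6],[30,-27,0,0,0,-9.5,0.6],[34,-21,0,0,0,-9.5,0.6],[37,-16,0,0,0,-9.5,0.6],[0,0,0,0,0,0,0.6],[0,0,0,0,0,0,0.6],[0,0,0,0,0,0,0.6]]'
python3 - <<'E'
from h import *
c=calibration("wrist");np.save("c5.npy",c,allow_pickle=True);cv2.imwrite("pics/w5.png",read_camera("wrist"))
t=read_camera("top");cv2.imwrite("pics/t5.png",cv2.resize(t[190:300,160:370],None,fx=3.8,fy=3.8))
E
python3 d.py 0.477 0.085 0.25 1.335 0.173
```

```text
clock: 6.5
tcp_pos: [0.47, -0.0022, 0.4545]
orientation: [0.0, 0.786, 0.618, -0.0]
wrist_force: [0.5, -0.2, 0.2]
finger_gap: 0.0513
shift mm [ 86.3 -13.7  31.5] turn deg [-0.   0.  -0.2]
tcp [ 0.4698 -0.0021  0.4546] toolx yaw 1.332
```

View pics/w5.png

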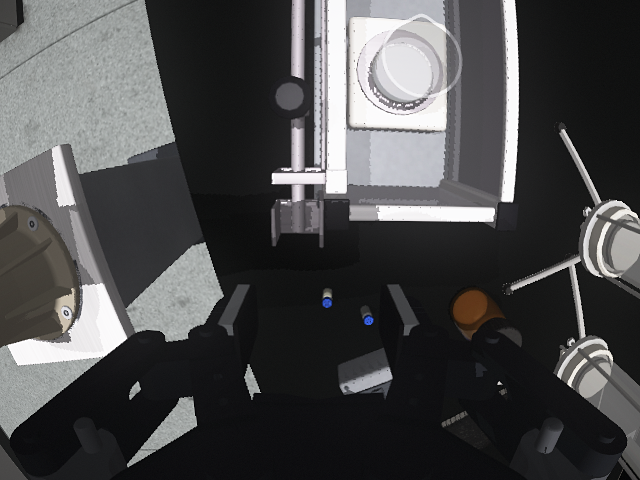

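View pics/t5.png

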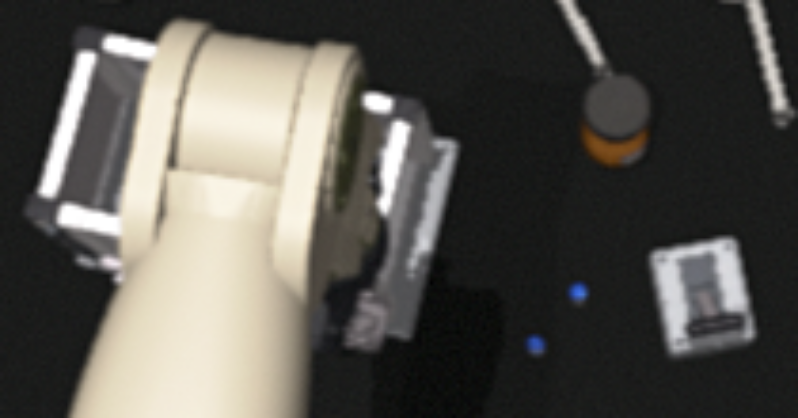

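The top view confirms the handle is at the near end of the box. The wrist view shows the pin head at (291,96) and the bolt rod along x≈298. I triangulate the pin.

```bash
python3 - <<'E'
from h import *
np.set_printoptions(precision=4,suppress=True)
c=np.load("c5.npy",allow_pickle=True).item()
T=(160+243/3.8,190+275/3.8)
print(plane("wrist",291,96,.228,c),two("wrist",(291,96),"top",T,c),two("wrist",(291,96),"scene",(205+465/4.7,215+105/4.7),c))
a,b=plane("wrist",299,50,.155,c),plane("wrist",298,215,.155,c); print(a,b,np.arctan2(*(a-b)[[1,0]]))
# gate top rail left edge / right edge
for e in [(328,20,330,165),(346,20,347,165)]:
  a,b=plane("wrist",e[0],e[1],.16,c),plane("wrist",e[2],e[3],.16,c); print(a,b,np.arctan2(*(a-b)[[1,0]]))
E
```

```text
[0.4769 0.0871 0.228 ] (array([0.4773, 0.0855, 0.2315]), np.float64(0.0024092490902218535)) (array([0.4758, 0.087 , 0.2252]), np.float64(0.0020919184585290657))
[0.4874 0.1283 0.155 ] [0.4573 0.0106 0.155 ] 1.3208092420868605
[0.5126 0.1445 0.16  ] [0.4888 0.0413 0.16  ] 1.3446313435041504
[0.525  0.1418 0.16  ] [0.5005 0.0385 0.16  ] 1.3383707432961283
```

```bash
python3 -m crank '[[44,-7,0,0,0,0,0.6],[43,-6.5,0,0,0,0,0.6],[0,0,0,0,0,0,0.6],[0,0,30,0,0,0,0.6],[0,0,30,0,0,0,0.6],[0,0,30,0,0,0,0.6],[0,0,16,0,0,0,0.6],[0,0,0,0,0,0,0.6]]'
python3 - <<'E'
from h import *
cv2.imwrite("pics/w6.png",read_camera("wrist"))
s=read_camera("scene");cv2.imwrite("pics/s6.png",cv2.resize(s[190:310,230:370],None,fx=5,fy=5))
E
python3 d.py 0.477 0.0862 0.194 1.335 0.155
```

```text
clock: 7.6
tcp_pos: [0.4764, 0.0855, 0.3475]
orientation: [-0.001, 0.786, 0.618, -0.001]
wrist_force: [-0.8, -0.3, 0.1]
finger_gap: 0.0515
shift mm [ 0.2 -0.2  0.2] turn deg [ 0.   0.  -0.1]
tcp [0.4772 0.0859 0.3492] toolx yaw 1.333
```

View pics/w6.png

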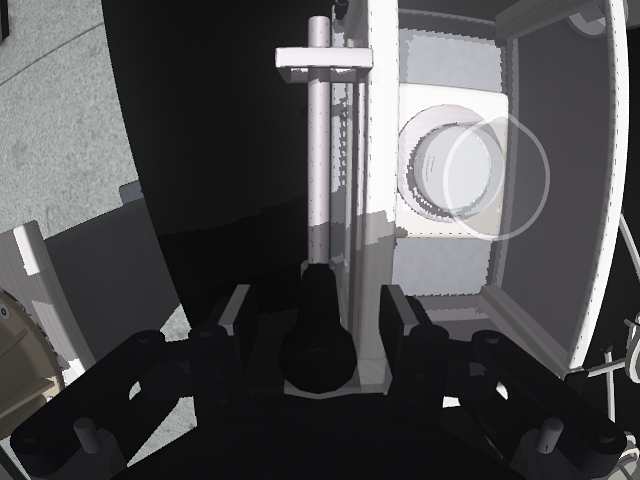

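View pics/s6.png

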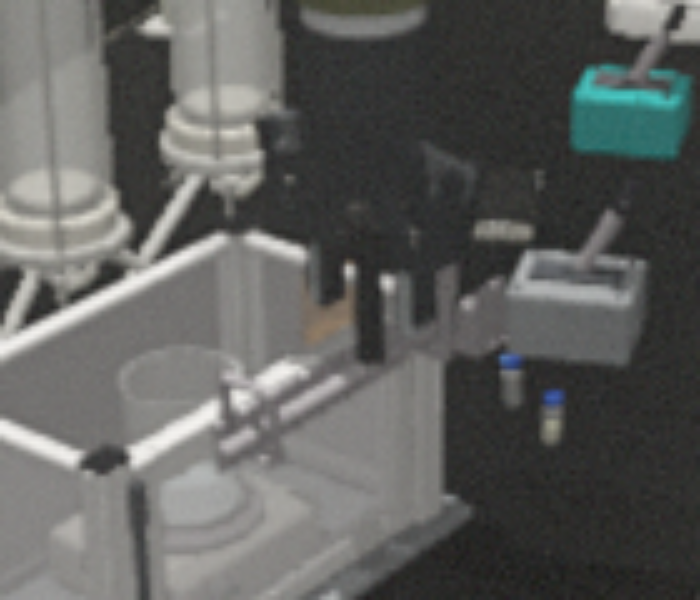

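The pin stands centred between the pads: head at (320,355), pads at about 240 and 395. I close with 60 N.

```bash
python3 -m crank '[[0,0,0,0,0,0,0],[0,0,0,0,0,0,0],[0,0,0,0,0,0,0],[0,0,0,0,0,0,0],[0,0,0,0,0,0,0],[0,0,0,0,0,0,0],[0,0,0,0,0,0,0],[0,0,0,0,0,0,0]]' 60
```

```text
clock: 8.7
tcp_pos: [0.4768, 0.0868, 0.3497]
orientation: [0.0, 0.786, 0.619, 0.0]
wrist_force: [-1.4, -0.3, 4.1]
finger_gap: 0.0187
```

```bash
python3 -m crank '[[0,0,-4,0,0,0,0],[0,0,-4,0,0,0,0],[0,0,-3,0,0,0,0],[0,0,-2,0,0,0,0],[0,0,0,0,0,0,0],[0,0,0,0,0,0,0],[0,0,0,0,0,0,0],[0,0,0,0,0,0,0]]'
python3 - <<'E'
from h import *
cv2.imwrite("pics/w7.png",read_camera("wrist"))
s=read_camera("scene");cv2.imwrite("pics/s7.png",cv2.resize(s[190:310,230:370],None,fx=5,fy=5))
E
```

```text
clock: 9.7
tcp_pos: [0.4768, 0.0867, 0.3615]
orientation: [-0.0, 0.786, 0.619, -0.0]
wrist_force: [-1.0, 0.5, -1.6]
finger_gap: 0.0182
```

View pics/w7.png

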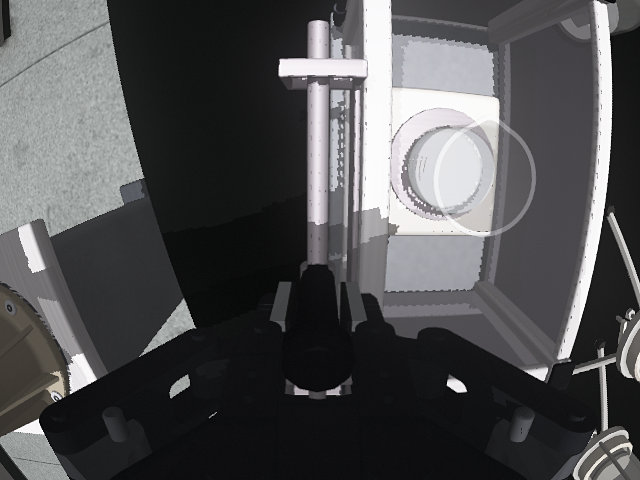

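View pics/s7.png

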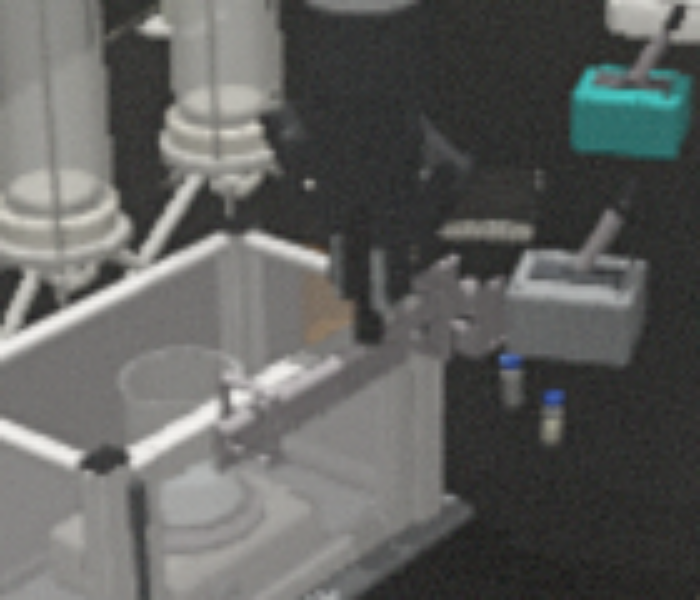

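The bolt rod has risen in its straps and the tool carries about 2 N. I lift a little more and pull back along the gate (+tool x).

```bash
python3 -m crank '[[0,0,-1.5,0,0,0,0],[5,0,0,0,0,0,0],[6,0,0,0,0,0,0],[6,0,0,0,0,0,0],[6,0,0,0,0,0,0],[6,0,0,0,0,0,0],[6,0,0,0,0,0,0],[4,0,0,0,0,0,0]]'
python3 -m crank '[[0,0,0,0,0,0,0],[0,0,0,0,0,0,0],[0,0,0,0,0,0,0],[0,0,0,0,0,0,0],[0,0,0,0,0,0,0],[0,0,0,0,0,0,0],[0,0,0,0,0,0,0],[0,0,0,0,0,0,0]]'
python3 - <<'E'
from h import *
cv2.imwrite("pics/w8.png",read_camera("wrist"))
s=read_camera("scene");cv2.imwrite("pics/s8.png",cv2.resize(s[190:310,230:370],None,fx=5,fy=5))
E
```

```text
clock: 10.8
tcp_pos: [0.4861, 0.125, 0.3631]
orientation: [0.0, 0.786, 0.619, -0.0]
wrist_force: [-1.2, -0.3, -1.3]
finger_gap: 0.0184
clock: 11.8
tcp_pos: [0.486, 0.1246, 0.3632]
orientation: [0.0, 0.786, 0.619, -0.0]
wrist_force: [-0.8, 0.6, -1.6]
finger_gap: 0.0183
```

View pics/w8.png

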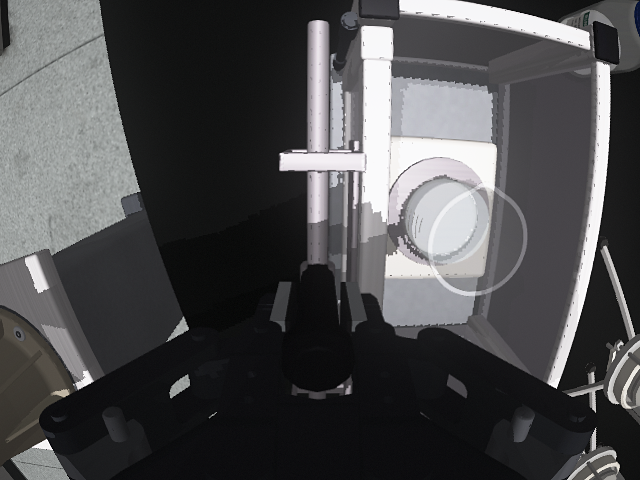

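View pics/s8.png

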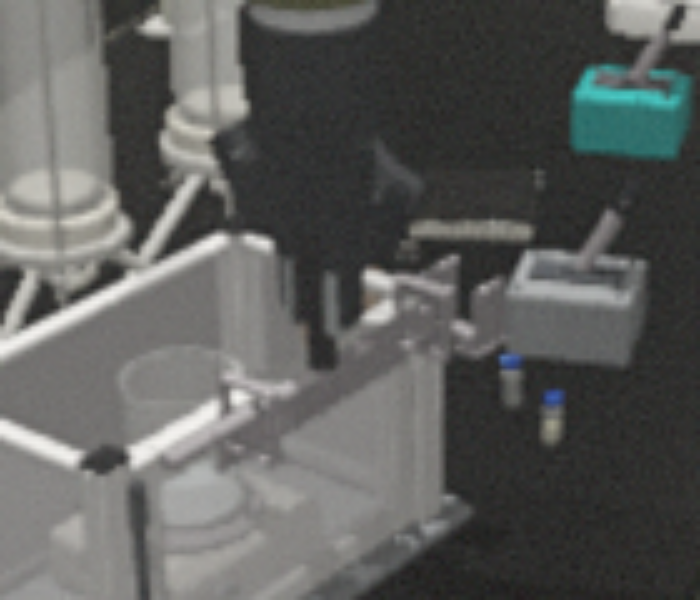

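The bolt has moved back 39 mm with the tool and the nose is clear of the keeper in the scene crop. Next I swing the gate out round the hinge (126 mm along the gate, 20 mm behind), turning the tool with it.

```bash
python3 -m crank '[[1.3,-7,0,0,0,3.2,0],[1.3,-7,0,0,0,3.2,0],[1.3,-7,0,0,0,3.2,0],[1.3,-7,0,0,0,3.2,0],[1.3,-7,0,0,0,3.2,0],[1.3,-7,0,0,0,3.2,0],[1.3,-7,0,0,0,3.2,0],[1.3,-7,0,0,0,3.2,0]]'
python3 -m crank '[[0,0,0,0,0,0,0],[0,0,0,0,0,0,0],[0,0,0,0,0,0,0],[0,0,0,0,0,0,0],[0,0,0,0,0,0,0],[0,0,0,0,0,0,0],[0,0,0,0,0,0,0],[0,0,0,0,0,0,0]]'
python3 - <<'E'
from h import *
c=calibration("wrist");np.save("c9.npy",c,allow_pickle=True);cv2.imwrite("pics/w9.png",read_camera("wrist"))
s=read_camera("scene");cv2.imwrite("pics/s9.png",cv2.resize(s[190:310,210:370],None,fx=5,fy=5))
t=read_camera("top");cv2.imwrite("pics/t9.png",cv2.resize(t[190:300,160:370],None,fx=3.8,fy=3.8))
print(get_state()["joint_pos"].__repr__())
E
```

```text
clock: 12.9
tcp_pos: [0.4407, 0.157, 0.3637]
orientation: [0.001, 0.904, 0.428, 0.001]
wrist_force: [1.6, -2.2, -1.9]
finger_gap: 0.0181
clock: 13.9
tcp_pos: [0.44, 0.1572, 0.3632]
orientation: [0.0, 0.903, 0.429, 0.0]
wrist_force: [2.4, -1.1, -0.9]
finger_gap: 0.0183
array([ 1.71212602e-01,  1.23774536e-01, -2.98933965e-01,  1.14808727e+00,
       -1.36018591e-04,  2.42542275e+00])
```

View pics/w9.png

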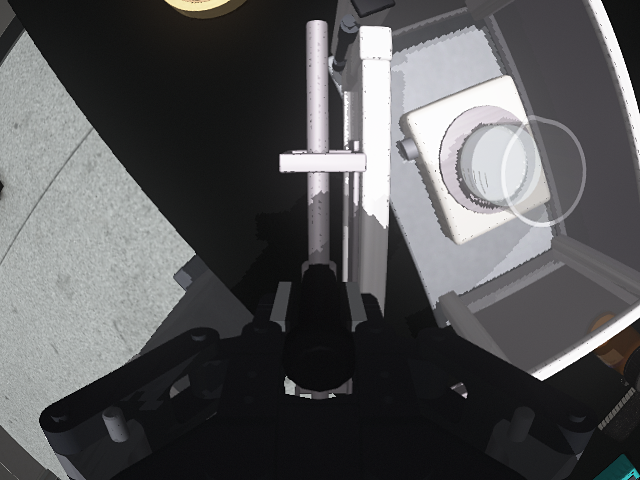

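View pics/s9.png

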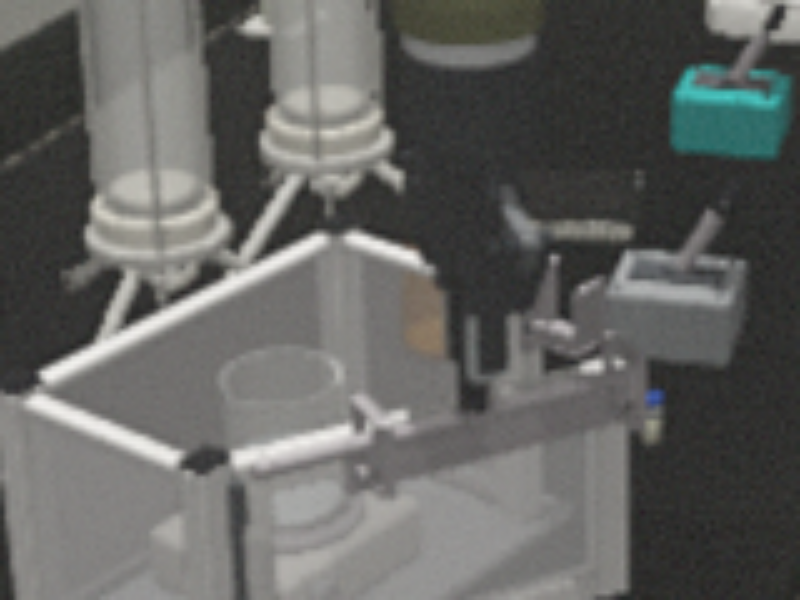

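View pics/t9.png

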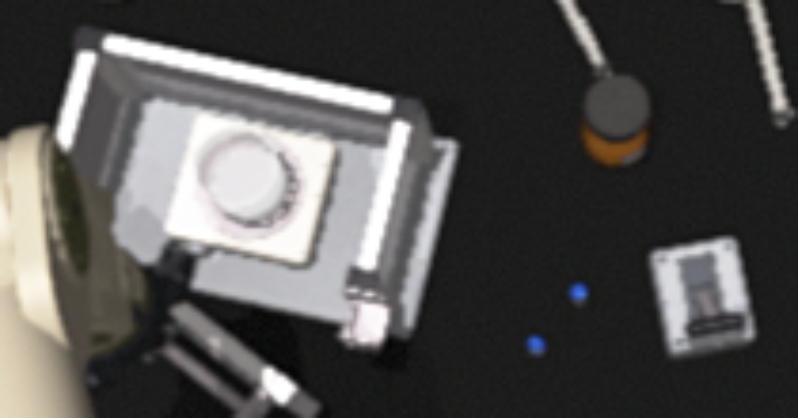

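The gate stands ajar. In the wrist view the rod is still aligned with the tool (column ≈317), so the gate angle matches the tool's turn, 1.335 − 0.887 ≈ 0.45 rad. The top view shows the lever off, and the vials' caps and the amber bottle at the same pixels as before. I hand in.

```bash
python3 -c "
from workcell import *
s=get_state();print(s['clock'],s['tcp_pos'],s['qvel'],s['finger_gap']);hand_in()"
```

```text
14.05 [0.43992166 0.15723438 0.36314945] [ 0.00096391 -0.0012822  -0.00069829  0.00103289 -0.0003527  -0.00023011] 0.018336243660189922
the job is handed in; nothing more can be done
```

I handed in the job at 14.05 s with the isolator off, the bolt out of its keeper and the gate held ajar in the gripper. I had no verdict, so the checks below are my own readings.

- **Isolator:** I pulled the grey isolator's handle over toward the robot with closed fingers, until it pressed on its stop with 10 N. The wrist and top views show it at its near end.
- **Bolt:** I gripped the pin with 60 N, lifted it about 13 mm and drew it back 39 mm along the gate. The scene view shows the nose clear of the keeper.
- **Gate:** I swung it out by turning the tool with it, and the bolt rod stayed lined up with the tool. That puts the gate at about 0.45 rad (26 degrees), with the arm still.
- **Bystanders:** in the last top view the vials and the amber bottle are where they started. I did not measure the tape again, but the arm never went near it.

Two readings disagreed slightly with what I expected:
- **Finger gap:** it read 18.3 mm on the 16 mm pin, but the grip did not slip.
- **Holding force:** the wrist force was about 2.6 N, against the roughly 4 N the gate spring should need.

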